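Unload a flush filing block down its chute

TASK

Unload the filing block: swing its stop fully open, then slide the filed brass blank along the nest and over the ledge so that it drops down the chute into the blue catch tray. The blank lies flush, with nothing to grip or to push against, and its fresh face marks easily: draw it along with a steady fingertip pressure of about 15 N on its top instead of lifting it, and never press above 20 N on it or on the block. Then close the stop again, and leave the things around undisturbed.

Things in the scene. Friction and masses are not known exactly. Their poses are not given: they have to be found in the camera images.
- filing_block: filing block on a column; height differs from run to run (nest floor 104 to 116 mm above the bench). Origin on the nest floor, z up, x along the nest to the ledge, y left. Nest: channel 35.5 mm wide between steel rails 6.5 mm high, 20.5 mm wide, from x = -52 to +20 mm, closed behind (inner face x = -35.5) by an equally high wall. A sprung ball in the right rail holds the blank sideways with about 8 N
- blank_center (a point): centre (half-way up) of the brass blank, 56 x 34 x 7 mm with five small holes, 80 to 130 g. It lies in the nest parallel to the filing block, back edge at the back wall, top 0.5 mm above rails and wall. Heights are read to 2 mm only: its top has to be felt. Pressed with less than about 13 N the fingertip slips over it. It tips off the ledge once this point is beyond the edge
- stop_post (a point): brass finger post of the swing stop, upright, 10 mm across, on the free end of the stop bar; this point is on its axis, 24 mm above the nest floor; the bare post reaches from 9 to 37 mm above the nest floor. The stop bar (9 mm wide, 7 mm high) lies 1 mm above the apron, across the mouth of the nest just in front of the blank
- swing_stop (a joint): angle of the swing stop about its upright pivot at x = 26.5, y = -31 mm of the filing block (post 46 mm from it): near 0 closed (bar across the mouth, post left of the pivot), grows as the post swings clockwise seen from above, away from the blank, to its end stop at 1.9. From 1.4 on the bar is clear of the blank. It has friction (about 2 N at the post) and stays where it is left
- tray_floor (a point): middle of the inner floor of the blue catch tray at the foot of the chute; inside 104 x 78 mm, walls 24 mm high, the far one 49 mm; x along the tray, away from the chute. The steel chute, 46 mm wide, begins 16 mm below the ledge and falls at 38 degrees to x = +117 mm of the filing block, above the tray
- brass_blank: the same brass blank; origin at the middle of its underside. The nest floor goes on beyond the rails as a bare apron, 38 mm to either side, to the ledge at x = +48 mm of the filing block. Once the blank has been drawn along some way, the fingertip fits into the nest behind its back edge
- oil_cup: bystander: white oil cup, 28 mm across, standing beside the chute; origin under its middle
- amber_jar: bystander: amber jar with white cap, 41 mm across, 53 mm high, beside the chute; origin under its middle
- loupe: bystander: black eye loupe, 35 mm across, beside the stand; origin under its middle
- tweezers: bystander: dark steel tweezers 128 mm long lying beside the stand; origin under their middle
- bench_lamp: the fixed bench lamp left of the work, to be kept clear of: its round grey shade, 255 mm across, hangs from 170 mm above the bench upwards, centred 90 mm to the right (world -y) of this origin; the work can be reached past the robot's side of it
Things that resemble listed ones, but are neither listed nor needed, are in the scene too. Several things have the shape of the brass_blank; the one meant has the colours described above.

How it is judged:
By the outcome, as a careful person would: the job done as asked, in the order asked, and still so for the second after the job is handed in, with the robot touching nothing.
It also fails if it takes over 64 s, if anything falls off the work surface, if the arm or the gripper's body presses on something with over 40 N, if the wrist force passes 120 N, or if a joint passes its speed limit or range.

ROBOT

A 6-joint arm with a two-finger parallel gripper is mounted at the origin on a cart in front of the work surface, level with it; the furniture and walls round the work are solid. World frame = base frame: x ahead of the robot, y to its left, z up, the work surface at z = 0. Lengths are in m, angles in rad, forces in N, time in s.
With the tool pointing down it reaches from about 0.35 to 0.975 m from the base axis. Payload 4.9 kg.
Tool frame: the origin (TCP) lies at the very end of the fingers, on their centre line; the grasp point (between the pads) lies 19 mm behind it; z points along the fingers, x is the direction in which the jaws open and shut, and the axes are right-handed (so a half turn about z gives the same grasp; the last joint's range is limited). The gripper opens to 85 mm and grips with 20 to 120 N. Pads are 22 mm wide; open, the fingers measure 114 mm over their backs; the gripper's body (76 mm by 85 mm) begins 54 mm behind the grasp point. The pads swing forward as they close: fully open they stand 13 mm farther back than shut.
Start: joints at [1.096, 0.053, 1.613, -0, 1.476, -0.119], TCP at [0.218, 0.586, 0.231] pointing down, gripper open.
Joint ranges: [-3.01, 3.01], [-1.01, 2.22], [0.06, 2.58], [-1.02, 4.17], [0.09, 2.62], [-3.14, 3.14]. Speed limits (rad/s): [2.57, 2.57, 3.14, 3.14, 3.14, 3.14].

INTERFACE

Orientations are given as a unit quaternion [w, x, y, z].
In Python, from plant import manip, imaging gives the robot as it stands.
- The arm moves only by the shell command python3 -m pendant 'ROWS'. ROWS is JSON, a list that holds one entry, the list of rows, each a list of 7 numbers: the turn, a rotation vector about the world's x, y, z in units of pi rad (1.0 is pi rad), then the shift along the world's x, y, z in units of 250 mm (1.0 is 250 mm), then the opening, from 0 (shut) to 1 (fully open). In form: [[[ax, ay, az, tx, ty, tz, claw], ...]]. A call has 1 to 20 rows; each row shifts and turns the commanded pose from where the row before left it; what a row does not reach is not made up. A row lasts 1/8 s, in which the tool goes at most 62.5 mm and 10.7 degrees, less where a joint would pass 70% of its speed; a pose out of reach is approached as far as the arm can. A call with a number of a shift or a turn outside -1 to 1 is refused whole. A call with a gripper value outside its range is refused whole. The fingers move at their own pace and stop on an object; the grip force is fixed at half the most. Time passes only in rows, so rows that do not move let the fingers close. It gives the time, the measured TCP pose, the force and the opening at its end, in the units of the state.
- manip.state(): the state, without advancing time (a new reading comes with each control period).
- imaging.grab_frame(name): name is "side" or "top" or "wrist"; returns a dict with "frame" (420x560x3 uint8, blue, green, red), "mtx" (3x3 intrinsics, pixels), "k1" (the pictures are not rectified: a ray, as slopes to the right and down, at radius r is drawn at 1 + k1 r^2 times it, then the intrinsics apply), "world_to_cam" (4x4, takes a point from world to camera coordinates). Camera axes: x right, y down, z forward; pixel columns grow to the right and rows downward; lengths in m; the calibration is good to about 2 mm. A picture is of the moment at which its call begins. There is no depth.
- manip.job_done(): hands the job in, once; it reports no verdict.
The state is a dict: "time": time; "joint_pos": joint angles; "joint_vel": joint speeds; "joint_efforts": joint torques, N m; "tool_pos": TCP position; "tool_rot": TCP orientation; "contact_force": force on the tool from outside, world axes, zero at the start; "ft_torque": the same for the moment, N m; "gripper_width": opening from 0.0 (shut) to 1.0 (fully open).
Only numpy, scipy, OpenCV 4.12 (cv2) and the standard library are available. Lean on these libraries where they do the work, as an engineer would, in place of code of your own. Each camera call takes 0.05 s, during which the arm holds its last target. There are 200 camera calls.

## Working session

There is one attempt and no reset: what is moved stays moved. The work goes in short steps, Python scripts to look and compute and a shell command to move; the robot and the scene stay as the last step left them, time stands still between calls to the robot, and variables do not carry over. Pictures are saved under pics/ and viewed, about 8 in all and at most 12, crops included, and the job is handed in when it is done.

```bash
mkdir -p pics; cat > h.py <<'E'
import numpy as np,cv2
from plant import manip,imaging
def grab(n,f=None):
    d=imaging.grab_frame(n)
    if f: cv2.imwrite('pics/'+f,d['frame'])
    return d
def proj(d,P):
    P=np.atleast_2d(P);T=np.array(d['world_to_cam']);c=P@T[:3,:3].T+T[:3,3];s=c[:,:2]/c[:,2:]
    s=s*(1+d['k1']*(s**2).sum(1,keepdims=True));K=np.array(d['mtx']);return s@K[:2,:2].T+K[:2,2]
def ray(d,uv):
    K=np.array(d['mtx']);s=cv2.undistortPoints(np.array([[uv]],float),K,np.array([d['k1'],0,0,0,0.]))[0,0]
    T=np.array(d['world_to_cam']);R=T[:3,:3];o=-R.T@T[:3,3];return o,R.T@np.r_[s,1]
def atz(d,uv,z):
    o,v=ray(d,uv);return o+v*(z-o[2])/v[2]
def tri(l):
    A=np.zeros((3,3));b=np.zeros(3)
    for d,uv in l:
        o,v=ray(d,uv);v=v/np.linalg.norm(v);M=np.eye(3)-np.outer(v,v);A+=M;b+=M@o
    return np.linalg.solve(A,b)
E
python3 - <<'E'
from h import *
import pickle
D={n:grab(n,n+'0.png') for n in('side','top','wrist')}
pickle.dump(D,open('d0.pkl','wb'))
cv2.imwrite('pics/a.png',np.hstack([cv2.resize(D[n]['frame'],(400,300)) for n in('wrist',)]))
for n in D: print(n,np.round(np.linalg.inv(D[n]['world_to_cam'])[:3,3],3),D[n]['k1'],D[n]['mtx'][0])
print(manip.state())
E
```

```text
side [ 0.33  -0.299  0.723] 0.029936323550219038 [401.50778592   0.         275.4305933 ]
top [0.409 0.314 1.081] -0.07323791689701531 [468.19002462   0.         276.61721945]
wrist [0.146 0.611 0.372] -0.0519874352306651 [326.36888983   0.         288.85040074]
{'time': 0.15, 'joint_pos': array([ 1.09597903e+00,  5.32485856e-02,  1.61397808e+00,  1.75388753e-05,
        1.47593933e+00, -1.19009158e-01]), 'joint_vel': array([ 3.52075378e-04, -3.13277678e-03, -3.65173753e-03, -2.07939602e-03,
       -6.39897607e-05,  1.18768449e-03]), 'joint_efforts': array([ 3.23961622e-04, -3.94243455e+01, -3.70720625e+01, -1.36188710e-04,
        4.66521451e-03,  2.27285017e-07]), 'tool_pos': array([0.21750203, 0.58543327, 0.23031882]), 'tool_rot': array([ 3.61468878e-04,  8.21081219e-01,  5.70810838e-01, -6.98765382e-04]), 'contact_force': array([ 0.78284955, -0.44643146, -0.03016857]), 'ft_torque': array([0.00934778, 0.00572627, 0.00477022]), 'gripper_width': 0.9998885247242887}
```

View pics/top0.png

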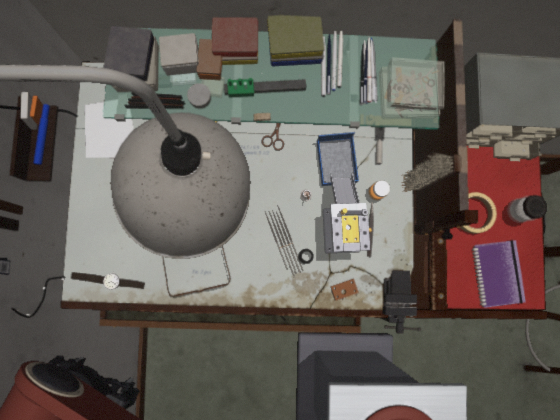

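View pics/side0.png

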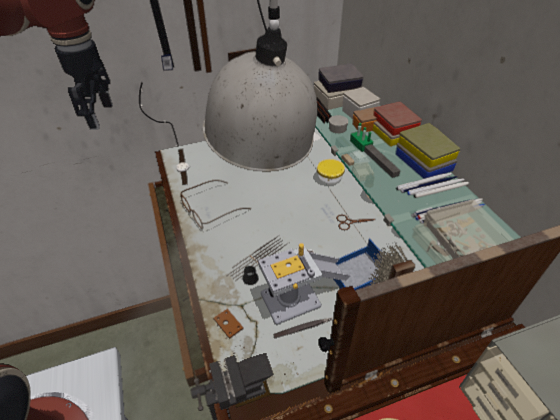

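The top view shows the filing block with the yellow brass blank at about (350,230), the chute running up to the blue tray at (337,160), and the lamp at (180,185). A copper-coloured lookalike plate lies at (343,289). The side view shows the brass blank at (288,268), the copper plate at (229,322), and the post near (301,250). Next is one close crop of each view.

```bash
python3 - <<'E'
from h import *
import pickle
D=pickle.load(open('d0.pkl','rb'))
t=D['top']['frame'][125:265,295:405]; s=D['side']['frame'][225:335,225:335]
a=cv2.resize(t,None,fx=4.2,fy=4.2,interpolation=cv2.INTER_CUBIC)
b=cv2.resize(s,None,fx=3,fy=3,interpolation=cv2.INTER_CUBIC)
o=np.zeros((590,800,3),np.uint8);o[:588,:462]=a;o[:330,466:796]=b
cv2.imwrite('pics/c1.png',o)
E
```

```text
(no output)
```

View pics/c1.png

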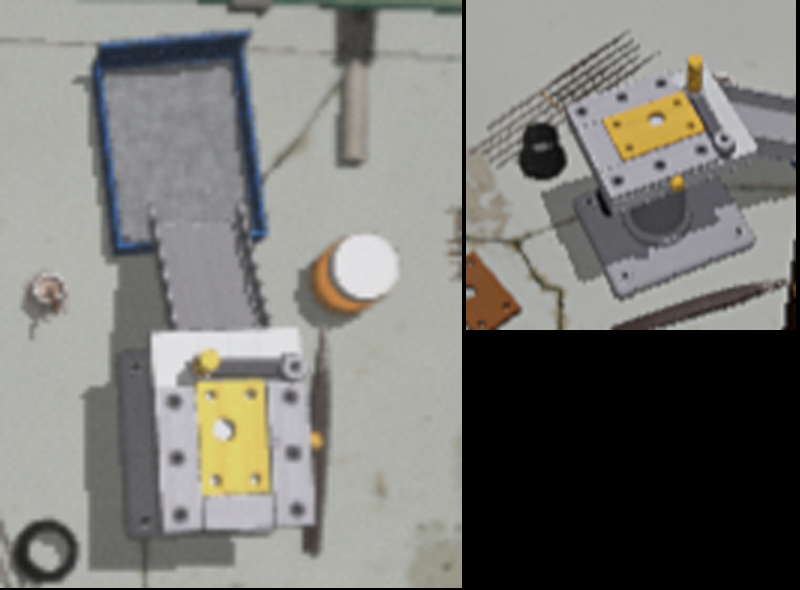

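```bash
cat > fit.py <<'E'
from h import *
import pickle
from scipy.optimize import least_squares
D=pickle.load(open('d0.pkl','rb'))
T=lambda x,y:(295+(x+.5)/4.2-.5,125+(y+.5)/4.2-.5)
S=lambda x,y:(225+(x-466+.5)/3-.5,225+(y+.5)/3-.5)
obs=[('top',T(196,384),(20.5,17,7)),('top',T(265,380),(20.5,-17,7)),('top',T(270,492),(-35.5,-17,7)),('top',T(203,497),(-35.5,17,7)),
('top',T(163,530),(-52,38.25,6.5)),('top',T(315,524),(-52,-38.25,6.5)),('top',T(152,333),(48,38.25,0)),('top',T(299,328),(48,-38.25,0)),
('side',S(604,122),(-35.5,17,7)),('side',S(690,93),(20.5,17,7)),('side',S(705,128),(20.5,-17,7)),('side',S(622,160),(-35.5,-17,7)),
('side',S(568,105),(-52,38.25,6.5)),('side',S(610,195),(-52,-38.25,6.5)),('side',S(758,152),(48,-38.25,0))]
def W(p,m):
    m=np.asarray(m)/1e3;c,s=np.cos(p[3]),np.sin(p[3]);return np.r_[p[0]+c*m[0]-s*m[1],p[1]+s*m[0]+c*m[1],p[2]+m[2]]
def post(th,z): return (26.5+46*np.sin(th),-31+46*np.cos(th),z)
if __name__=='__main__':
    f=lambda p:np.concatenate([proj(D[n],W(p,m))[0]-uv for n,uv,m in obs]+[[(p[2]-.11)/.006]])
    r=least_squares(f,[.4,.2,.11,0],loss='soft_l1',x_scale=[.01,.01,.01,.05]);print(r.x,np.round(r.fun.reshape(-1)[:-1].reshape(-1,2),1).tolist())
    p=r.x;np.save('p.npy',p)
    pt=tri([(D['top'],T(208,356)),(D['side'],S(694,59))]);print('post top',pt, 'th0 model',W(p,post(0,37)), W(p,post(.1,37)))
    for n,l in(('ledge',(48,0,0)),('pivot',(26.5,-31,0)),('bc',(-7.5,0,7)),('postopen',post(1.9,24)),('post1.4',post(1.4,24))): print(n,W(p,l).round(4))
    st=(D['top'])
    for n,c,z in(('jar cap',(365,267),.053),('cup',(47,293),.02),('loupe',(45,550),.02),('tray',(170,150),.005)): print(n,atz(st,T(*c),z).round(3))
    print('lampcorner',atz(st,(180,185),.17).round(3))
E
python3 fit.py
```

```text
[0.50176897 0.13779071 0.11038947 0.05397523] [[0.3, -0.4], [0.0, 0.1], [0.1, 0.3], [-0.2, -0.4], [-0.6, 0.0], [-0.1, 0.4], [-0.4, -0.6], [0.6, -0.3], [-0.6, -0.6], [-2.4, -0.1], [0.2, 1.2], [0.3, 0.3], [-0.7, -0.1], [0.4, 0.7], [0.6, -0.8]]
post top [0.529575   0.1560077  0.14743447] th0 model [0.52742114 0.15419851 0.14738947] [0.53201919 0.15421679 0.14738947]
ledge [0.5497 0.1404 0.1104]
pivot [0.5299 0.1083 0.1104]
bc [0.4943 0.1374 0.1174]
postopen [0.5742 0.0958 0.1344]
post1.4 [0.5747 0.1185 0.1344]
jar cap [0.594 0.055 0.053]
cup [0.579 0.223 0.02 ]
loupe [0.439 0.221 0.02 ]
tray [0.665 0.154 0.005]
lampcorner [0.566 0.484 0.17 ]
```

```bash
python3 -m pendant '[[[0,0,0,0.064,-0.19,0,0],[0,0,0,0.064,-0.19,0,0],[0,0,0,0.064,-0.19,0,0],[0,0,0,0.064,-0.19,0,0],[0,0,0,0.064,-0.19,0,0],[0,0,-0.049,0.096,-0.152,0,0],[0,0,-0.049,0.096,-0.152,0,0],[0,0,-0.049,0.096,-0.152,0,0],[0,0,0,0.096,-0.152,0,0],[0,0,0,0.096,-0.152,0,0],[0,0,0,0,0,0,0]]]'
python3 - <<'E'
from h import *
d=grab('wrist','w1.png');s=manip.state();print(s['tool_pos'],s['tool_rot'],s['joint_pos'])
print(proj(d,s['tool_pos']))
import pickle;pickle.dump((d,s),open('w1.pkl','wb'))
E
```

```text
time: 1.52
tool_pos: [0.4185, 0.1564, 0.231]
tool_rot: [0.0, 0.931, 0.366, -0.0]
contact_force: [-0.3, 0.9, -0.1]
gripper_width: -0.002
[0.41782805 0.15753263 0.23095439] [-2.80172453e-04  9.30443868e-01  3.66434146e-01 -3.83250585e-04] [ 1.93343740e-01 -3.97035511e-01  2.00909313e+00  4.12838046e-04
  1.53039023e+00 -5.57020587e-01]
[[289.53206319 272.37587001]]
```

View pics/w1.png

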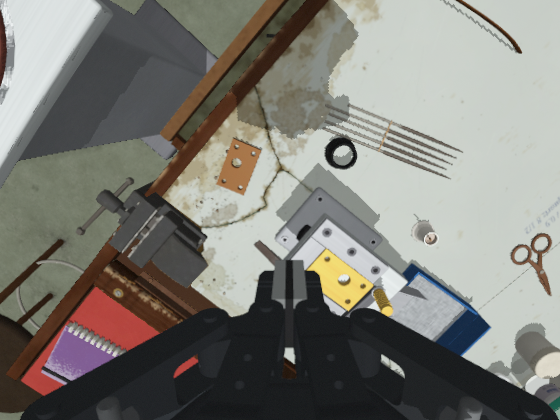

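The wrist view shows the shut fingertips at about (289,270), the brass blank at (342,280), the post at (381,300) and the copper lookalike at (240,165). I'll check my fit against it.

```bash
python3 - <<'E'
from h import *
from fit import W,post
import pickle
d,s=pickle.load(open('w1.pkl','rb'));p=np.load('p.npy')
for th in(0,.05,.1):print(th,proj(d,[W(p,post(th,37)),W(p,post(th,9))]).round(1).tolist())
L=[(20.5,17,7),(20.5,-17,7),(-35.5,17,7),(-52,38.25,6.5),(48,38.25,0)]
q=proj(d,[W(p,l) for l in L]);print(q.round(1).tolist())
t=post(.05,14);u=np.array([-.643,.766]);
for k in(20,16):print('start',k,W(p,(t[0]+u[0]*k,t[1]+u[1]*k,14)))
c=d['frame'][205:335,290:420].copy()
c=cv2.resize(c,None,fx=4.5,fy=4.5,interpolation=cv2.INTER_CUBIC)
for a,b in q: cv2.circle(c,(int((a-290+.5)*4.5),int((b-205+.5)*4.5)),3,(255,0,255),-1)
a,b=proj(d,W(p,post(.05,37)))[0];cv2.circle(c,(int((a-290+.5)*4.5),int((b-205+.5)*4.5)),3,(255,255,0),-1)
cv2.imwrite('pics/w1c.png',c)
E
```

```text
0 [[386.1, 309.0], [377.2, 290.9]]
0.05 [[388.0, 310.5], [379.0, 292.4]]
0.1 [[389.9, 312.2], [380.7, 293.9]]
[[373.5, 284.4], [347.4, 309.9], [326.5, 247.4], [328.6, 217.1], [409.2, 281.4]]
start 20 [0.51605217 0.16886905 0.12438947]
start 16 [0.51878572 0.16594827 0.12438947]
```

View pics/w1c.png

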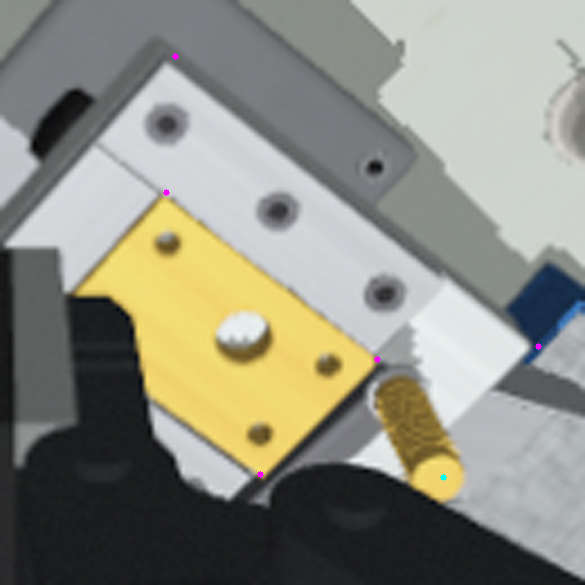

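The fit agrees with the wrist view to within 2 px (under 1 mm), and the post is nearly closed (angle about 0.03). Now moving behind the post.

```bash
python3 -m pendant '[[[0,0,0,0.129,0.018,-0.04,0],[0,0,0,0.129,0.018,-0.04,0],[0,0,0,0.129,0.018,-0.04,0],[0,0,0,0,0,-0.154,0],[0,0,0,0,0,-0.1,0],[0,0,0,0,0,-0.05,0],[0,0,0,0,0,0,0],[0,0,0,0,0,0,0]]]'
python3 - <<'E'
from h import *
from fit import W,post
p=np.load('p.npy');u=np.array([-.643,.766])*16
prev=None
for th in np.arange(0.0,2.0,.2):
    t=post(th,14);w=W(p,(t[0]+u[0],t[1]+u[1],14));print(round(th,2),w.round(4),None if prev is None else ((w-prev)/.25).round(3));prev=w
print(manip.state()['contact_force'],manip.state()['tool_pos'])
E
```

```text
time: 2.58
tool_pos: [0.5152, 0.1724, 0.1268]
tool_rot: [0.0, 0.93, 0.368, 0.001]
contact_force: [1.1, -0.6, 0.5]
gripper_width: -0.001
0.0 [0.5165 0.1659 0.1244] None
0.2 [0.5257 0.1655 0.1244] [ 0.037 -0.002  0.   ]
0.4 [0.5346 0.1632 0.1244] [ 0.036 -0.009  0.   ]
0.6 [0.5429 0.1593 0.1244] [ 0.033 -0.016  0.   ]
0.8 [0.5502 0.1537 0.1244] [ 0.029 -0.022  0.   ]
1.0 [0.5563 0.1469 0.1244] [ 0.024 -0.028  0.   ]
1.2 [0.5609 0.1389 0.1244] [ 0.018 -0.032  0.   ]
1.4 [0.5638 0.1302 0.1244] [ 0.012 -0.035  0.   ]
1.6 [0.565  0.1211 0.1244] [ 0.005 -0.036  0.   ]
1.8 [0.5643 0.1119 0.1244] [-0.003 -0.037  0.   ]
[ 1.09343267 -0.56610254  0.45079248] [0.5151572  0.1723918  0.12683225]
```

```bash
python3 -m pendant '[[[0,0,0,0.005,-0.026,0,0],[0,0,0,0.019,-0.001,0,0],[0,0,0,0.019,-0.001,0,0],[0,0,0,0.018,-0.005,0,0],[0,0,0,0.018,-0.004,0,0],[0,0,0,0.017,-0.008,0,0],[0,0,0,0.016,-0.008,0,0],[0,0,0,0.015,-0.011,0,0],[0,0,0,0.014,-0.011,0,0],[0,0,0,0.012,-0.014,0,0],[0,0,0,0.012,-0.014,0,0],[0,0,0,0.009,-0.016,0,0],[0,0,0,0.009,-0.016,0,0],[0,0,0,0.006,-0.018,0,0],[0,0,0,0.006,-0.018,0,0],[0,0,0,0.002,-0.018,0,0]]]'
python3 -m pendant '[[[0,0,0,0.002,-0.018,0,0],[0,0,0,-0.001,-0.018,0,0],[0,0,0,0,0,0,0]]]'
```

```text
time: 4.58
tool_pos: [0.5638, 0.1243, 0.1253]
tool_rot: [0.0, 0.93, 0.368, -0.0]
contact_force: [-0.2, 2.4, -0.3]
gripper_width: 0.002
time: 4.95
tool_pos: [0.5639, 0.1149, 0.1253]
tool_rot: [0.0, 0.93, 0.368, -0.0]
contact_force: [-0.2, 0.5, -0.2]
gripper_width: 0.003
```

```bash
python3 -m pendant '[[[0,0,0,-0.001,-0.016,0,0],[0,0,0,-0.001,-0.012,0,0],[0,0,0,0,0,0,0]]]'
python3 -m pendant '[[[0,0,0,-0.001,-0.006,0,0],[0,0,0,0,0,0,0]]]'
python3 - <<'E'
from h import *
d=grab('top');c=d['frame'][160:270,305:395]
cv2.imwrite('pics/t2.png',cv2.resize(c,None,fx=5,fy=5,interpolation=cv2.INTER_CUBIC))
E
```

```text
time: 5.32
tool_pos: [0.5631, 0.1086, 0.1252]
tool_rot: [-0.0, 0.93, 0.368, -0.0]
contact_force: [-2.1, 2.7, 0.6]
gripper_width: -0.001
time: 5.58
tool_pos: [0.5627, 0.1082, 0.1252]
tool_rot: [-0.001, 0.93, 0.368, -0.0]
contact_force: [-2.5, 6.6, 0.7]
gripper_width: 0.0
```

Contact force rose to about 7 N with almost no further motion, so the stop is at its end, near 1.9. Now backing off, lifting, turning and going above the blank's rear half.

```bash
python3 -m pendant '[[[0,0,0,-0.03,0.04,0,0],[0,0,0,-0.01,0.01,0.15,0],[0,0,0,0,0,0.15,0],[0,0,-0.0446,-0.057,0.013,0,0],[0,0,-0.0446,-0.057,0.013,0,0],[0,0,-0.0446,-0.057,0.013,0,0],[0,0,-0.0446,-0.057,0.013,0,0],[0,0,-0.0446,-0.056,0.012,0,0],[0,0,0,0,0,-0.2,0],[0,0,0,0,0,-0.05,0],[0,0,0,0,0,0,0]]]'
python3 - <<'E'
from h import *
from fit import W
p=np.load('p.npy');s=manip.state();t=s['tool_pos'];c,n=np.cos(p[3]),np.sin(p[3]);e=t[:2]-p[:2]
print('block xy',c*e[0]+n*e[1],-n*e[0]+c*e[1],t[2]-p[2],s['contact_force'],2*np.arctan2(s['tool_rot'][2],s['tool_rot'][1]))
d=grab('side');c1=d['frame'][215:315,235:345];w=grab('wrist')['frame'][180:340,220:420];t=grab('top')['frame'][160:270,305:395]
o=np.zeros((600,800,3),np.uint8);a=cv2.resize(c1,(400,364),interpolation=2);o[:364,:400]=a;a=cv2.resize(w,(400,320),interpolation=2);o[:320,400:]=a;o[325:,400:625]=cv2.resize(t,(225,275),interpolation=2);cv2.imwrite('pics/m3.png',o)
E
```

```text
time: 7.0
tool_pos: [0.4817, 0.1354, 0.1371]
tool_rot: [0.0, 1.0, 0.026, -0.001]
contact_force: [0.5, 0.4, -0.1]
gripper_width: 0.005
block xy -0.020209132575921555 -0.00131099830226528 0.026731714560341915 [ 0.5142678   0.43457022 -0.14595042] 0.05270146604843271
```

View pics/m3.png

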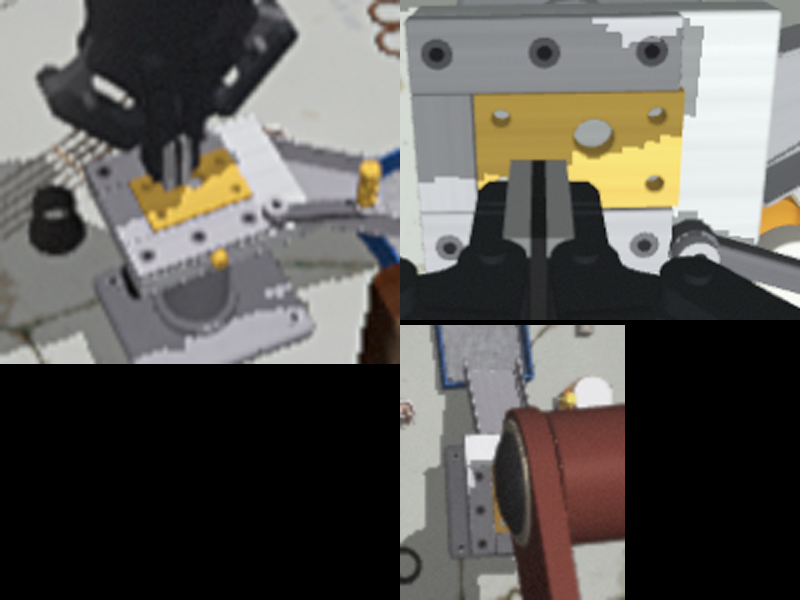

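The stop stands open: in the side crop the post is at (370,180), beyond the ledge. The fingertip is above the blank's rear half. Now feeling downwards.

```bash
python3 -m pendant '[[[0,0,0,0,0.005,-0.03,0],[0,0,0,0,0,-0.026,0],[0,0,0,0,0,0,0]]]'
python3 -m pendant '[[[0,0,0,0,0,-0.006,0],[0,0,0,0,0,-0.004,0],[0,0,0,0,0,0,0]]]'
python3 -m pendant '[[[0,0,0,0,0,-0.004,0],[0,0,0,0,0,0,0]]]'
```

```text
time: 7.52
tool_pos: [0.4816, 0.1368, 0.1229]
tool_rot: [0.0, 1.0, 0.026, -0.001]
contact_force: [-0.2, 0.4, -0.7]
gripper_width: 0.0
time: 7.9
tool_pos: [0.4822, 0.1368, 0.1213]
tool_rot: [0.0, 1.0, 0.026, -0.0]
contact_force: [-0.3, -0.6, -1.0]
gripper_width: -0.002
time: 8.15
tool_pos: [0.4822, 0.1368, 0.1202]
tool_rot: [-0.0, 1.0, 0.026, -0.0]
contact_force: [-0.2, -0.2, 0.2]
gripper_width: -0.006
```

```bash
python3 -m pendant '[[[0,0,0,0,0,-0.004,0],[0,0,0,0,0,0,0]]]' | grep -E 'pos|force'
python3 -m pendant '[[[0,0,0,0,0,-0.004,0],[0,0,0,0,0,0,0]]]'| grep -E 'pos|force'
python3 -m pendant '[[[0,0,0,0,0,-0.003,0],[0,0,0,0,0,0,0]]]'| grep -E 'pos|force'
```

```text
tool_pos: [0.4821, 0.1368, 0.1192]
contact_force: [0.2, -0.1, 0.0]
tool_pos: [0.4824, 0.1368, 0.1186]
contact_force: [-0.4, 0.3, 1.4]
tool_pos: [0.4825, 0.1369, 0.1186]
contact_force: [-2.1, -0.3, 5.6]
```

```bash
python3 -m pendant '[[[0,0,0,0,0,-0.004,0],[0,0,0,0,0,0,0],[0,0,0,0,0,0,0]]]' | grep -E 'pos|force'
python3 -m pendant '[[[0,0,0,0,0,-0.002,0],[0,0,0,0,0,0,0],[0,0,0,0,0,0,0]]]'| grep -E 'pos|force'
```

```text
tool_pos: [0.4831, 0.1369, 0.1186]
contact_force: [-3.3, -1.5, 9.6]
tool_pos: [0.4834, 0.1369, 0.1186]
contact_force: [-3.4, -1.2, 10.4]
```

```bash
python3 -m pendant '[[[0,0,0,0,0,-0.004,0],[0,0,0,0,0,0,0],[0,0,0,0,0,0,0]]]' | grep -E 'pos|force'
python3 - <<'E'
from h import *
print(manip.state()['contact_force'],manip.state()['contact_force'])
E
python3 -m pendant '[[[0,0,0,0.008,0,0,0],[0,0,0,0.008,0,0,0]]]'| grep -E 'pos|force'
```

```text
tool_pos: [0.4839, 0.137, 0.1185]
contact_force: [-3.7, -0.3, 14.4]
[-3.72198661 -0.32912239 14.38890459] [-3.72198661 -0.32912239 14.38890459]
tool_pos: [0.4875, 0.1372, 0.1185]
contact_force: [-5.7, 0.0, 15.1]
```

```bash
python3 -m pendant '[[[0,0,0,0.008,0.0005,0,0],[0,0,0,0.008,0.0005,0,0],[0,0,0,0.008,0.0005,0,0]]]'| grep -E 'pos|force'
python3 - <<'E'
from h import *
w=grab('wrist')['frame'][180:340,220:420];cv2.imwrite('pics/w4.png',cv2.resize(w,None,fx=3,fy=3,interpolation=2))
E
```

```text
tool_pos: [0.4935, 0.1377, 0.1186]
contact_force: [-5.9, -0.3, 15.3]
```

View pics/w4.png

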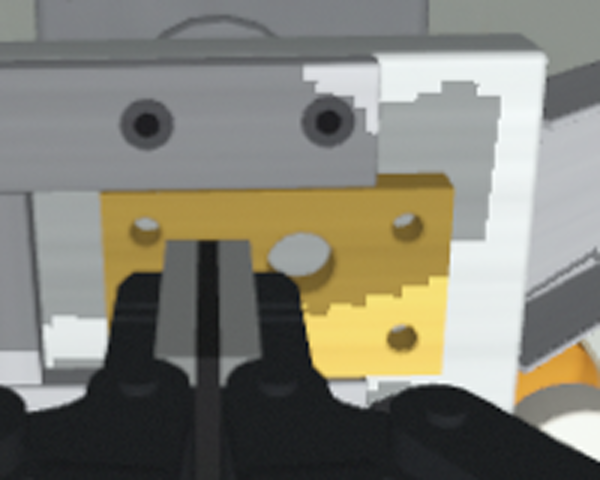

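The blank is following the fingertip: there is a gap of about 10 mm behind its back edge (crop x 40–102). Continuing.

```bash
python3 -m pendant '[[[0,0,0,0.008,0.0004,0,0],[0,0,0,0.008,0.0004,0,0],[0,0,0,0.008,0.0004,0,0],[0,0,0,0.008,0.0004,0,0]]]'| grep -E 'pos|force'
python3 -m pendant '[[[0,0,0,0.008,0.0004,0,0],[0,0,0,0.008,0.0004,0,0],[0,0,0,0.008,0.0004,0,0],[0,0,0,0.008,0.0004,0,0]]]'| grep -E 'pos|force'
python3 -m pendant '[[[0,0,0,0.008,0.0004,0,0],[0,0,0,0.008,0.0004,0,0],[0,0,0,0.008,0.0004,0,0],[0,0,0,0.008,0.0004,0,0]]]'| grep -E 'pos|force'
```

```text
tool_pos: [0.5016, 0.1382, 0.1186]
contact_force: [-5.0, 0.5, 14.7]
tool_pos: [0.5103, 0.1384, 0.1185]
contact_force: [-1.6, 0.6, 13.2]
tool_pos: [0.5184, 0.1387, 0.1186]
contact_force: [-2.5, -0.2, 12.3]
```

```bash
python3 -m pendant '[[[0,0,0,0.004,0.0002,-0.0025,0],[0,0,0,0.008,0.0004,0,0],[0,0,0,0.008,0.0004,0,0],[0,0,0,0.008,0.0004,0,0]]]'| grep -E 'pos|force'
python3 - <<'E'
from h import *
w=grab('wrist')['frame'][180:340,220:420];cv2.imwrite('pics/w5.png',cv2.resize(w,None,fx=3,fy=3,interpolation=2))
E
```

```text
tool_pos: [0.5257, 0.1392, 0.1186]
contact_force: [-3.1, -0.5, 14.5]
```

View pics/w5.png

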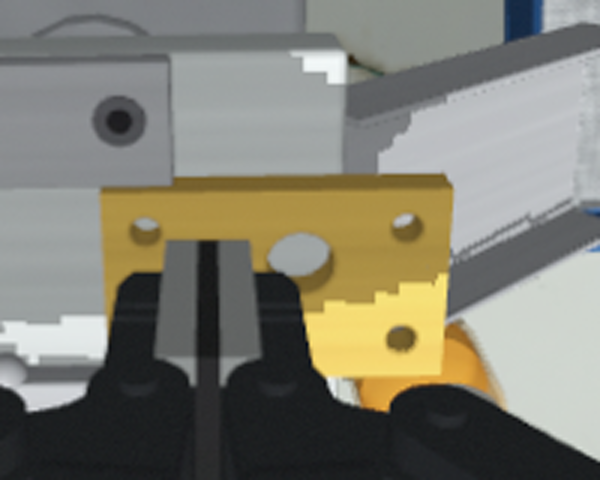

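The blank has moved about 42 mm without slipping; its centre is about 12 mm short of the ledge (crop x 347). Now I'll lift, set the fingertip down in the nest behind the back edge, and push from there.

```bash
python3 -m pendant '[[[0,0,0,0,0,0.02,0],[0,0,0,0,0,0.04,0],[0,0,0,-0.05,-0.0027,0.01,0],[0,0,0,-0.06,-0.0032,0,0],[0,0,0,-0.05,-0.0027,0,0],[0,0,0,0,0,-0.02,0],[0,0,0,0,0,0,0]]]'| grep -E 'pos|force'
```

```text
tool_pos: [0.4827, 0.1365, 0.1262]
contact_force: [-0.7, -1.2, 0.5]
```

```bash
python3 -m pendant '[[[0,0,0,0.008,0.0015,-0.016,0],[0,0,0,0,0,-0.014,0],[0,0,0,0,0,0,0]]]'| grep -E 'pos|force'
python3 -m pendant '[[[0,0,0,0,0,-0.008,0],[0,0,0,0,0,-0.008,0],[0,0,0,0,0,0,0]]]'| grep -E 'pos|force'
```

```text
tool_pos: [0.485, 0.1369, 0.1188]
contact_force: [-0.1, -0.2, -0.4]
tool_pos: [0.4851, 0.137, 0.1152]
contact_force: [-0.4, -0.6, -0.1]
```

```bash
python3 -m pendant '[[[0,0,0,0.012,0.0006,0,0],[0,0,0,0.012,0.0006,0,0],[0,0,0,0.012,0.0006,0,0],[0,0,0,0.012,0.0006,0,0],[0,0,0,0.008,0.0004,0,0],[0,0,0,0.008,0.0004,0,0]]]'| grep -E 'pos|force'
python3 -m pendant '[[[0,0,0,0.008,0.0004,0,0],[0,0,0,0.008,0.0004,0,0],[0,0,0,0.008,0.0004,0,0]]]'| grep -E 'pos|force'
python3 -m pendant '[[[0,0,0,0.008,0.0004,0,0],[0,0,0,0.008,0.0004,0,0]]]'| grep -E 'pos|force'
```

```text
tool_pos: [0.5013, 0.1378, 0.1154]
contact_force: [-1.3, -0.1, 0.2]
tool_pos: [0.5073, 0.1381, 0.1154]
contact_force: [-1.0, -0.3, 0.2]
tool_pos: [0.5113, 0.1383, 0.1154]
contact_force: [0.4, -0.3, 0.1]
```

```bash
python3 -m pendant '[[[0,0,0,0.012,0.0006,0,0],[0,0,0,0.012,0.0006,0,0],[0,0,0,0.012,0.0006,0,0],[0,0,0,0.012,0.0006,0,0]]]'| grep -E 'pos|force'
python3 - <<'E'
from h import *
w=grab('wrist')['frame'][120:340,220:480];t=grab('side')['frame'][225:315,250:400]
o=np.zeros((600,800,3),np.uint8);o[:423,:500]=cv2.resize(w,(500,423),interpolation=2);o[420:600,500:800]=cv2.resize(t,(300,180),interpolation=2)
cv2.imwrite('pics/w6.png',o)
E
```

```text
tool_pos: [0.5235, 0.1389, 0.1155]
contact_force: [0.4, -0.9, 0.5]
```

View pics/w6.png

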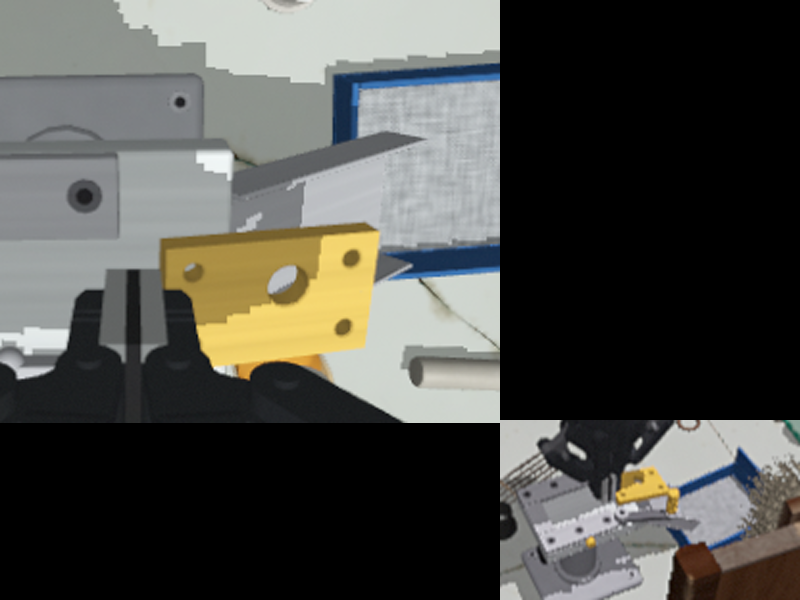

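The blank is past the ledge, with its centre beyond the edge (crop x 288 against 233). It is slightly yawed and may be caught mid-tip. I'll wait briefly and look again.

```bash
python3 -m pendant '[[[0,0,0,0,0,0,0],[0,0,0,0,0,0,0],[0,0,0,0,0,0,0],[0,0,0,0,0,0,0]]]'| grep -E 'time|pos|force'
python3 - <<'E'
from h import *
w=grab('wrist')['frame'][120:340,220:480];t=grab('side')['frame'][215:315,250:400]
o=np.zeros((600,800,3),np.uint8);o[:300,:354]=cv2.resize(w,(354,300),interpolation=2);o[300:600,350:800]=cv2.resize(t,(450,300),interpolation=2)
o[:300,360:742]=cv2.resize(grab('top')['frame'][125:235,300:440],(382,300),interpolation=2)
cv2.imwrite('pics/w7.png',o)
E
```

```text
time: 16.85
tool_pos: [0.5232, 0.1389, 0.1154]
contact_force: [-0.1, 0.3, -0.9]
```

View pics/w7.png

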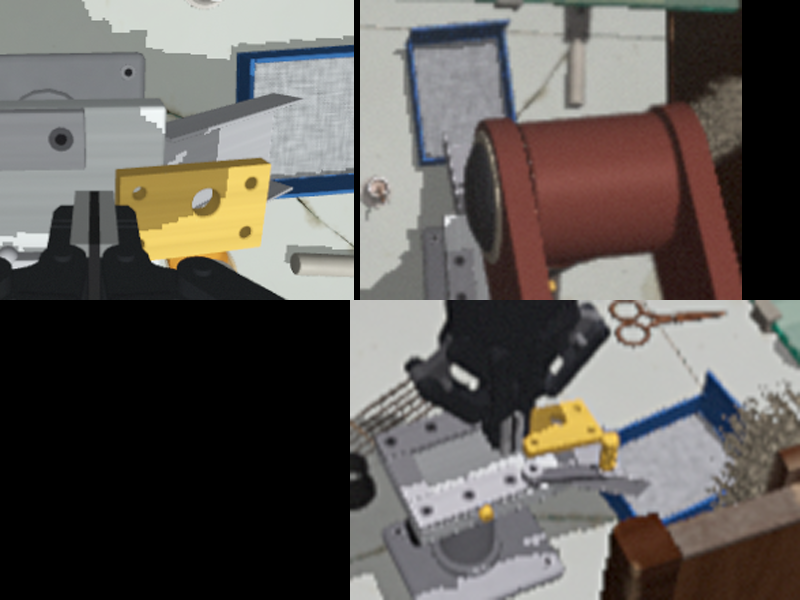

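The blank is held and not falling, even though its centre is past the edge, so it is probably jammed lightly against the fingertip. I'll draw the finger back, let it tip, and track the yellow area numerically.

```bash
cat > y.py <<'E'
from h import *
for n in('wrist','side'):
    d=grab(n);cv2.imwrite('pics/last_%s.png'%n,d['frame']);h=cv2.cvtColor(d['frame'],cv2.COLOR_BGR2HSV)
    m=cv2.inRange(h,(20,110,60),(32,255,255))
    k,l,s,c=cv2.connectedComponentsWithStats(m)
    print(n,[(s[i].tolist(),c[i].round(0).tolist()) for i in range(1,k) if s[i,4]>25])
    for i in range(1,k):
        if s[i,4]>300 : 
            ct=cv2.findContours((l==i).astype(np.uint8),0,2)[0][0];print(cv2.approxPolyDP(ct,3,True)[:,0].tolist())
E
python3 y.py; python3 -m pendant '[[[0,0,0,-0.012,-0.0006,0,0],[0,0,0,-0.012,-0.0006,0,0],[0,0,0,-0.012,-0.0006,0,0],[0,0,0,0,0,0,0],[0,0,0,0,0,0,0],[0,0,0,0,0,0,0]]]'| grep -E 'time|pos|force'; python3 y.py
```

```text
wrist [([305, 236, 114, 76, 6492], [364.0, 271.0]), ([381, 355, 18, 20, 140], [388.0, 363.0])]
[[418, 240], [407, 236], [306, 244], [305, 270], [314, 270], [319, 275], [330, 311], [409, 300]]
side [([373, 124, 87, 44, 697], [415.0, 149.0]), ([308, 248, 32, 24, 370], [322.0, 258.0])]
[[373, 124], [373, 130], [389, 145], [400, 143], [429, 167], [455, 158], [459, 151], [432, 160], [400, 135], [390, 139]]
[[339, 261], [326, 248], [311, 251], [308, 265], [333, 261], [335, 271]]
time: 17.85
tool_pos: [0.5143, 0.1385, 0.1154]
contact_force: [0.4, 0.2, 0.1]
wrist [([461, 189, 77, 44, 2684], [498.0, 210.0]), ([390, 360, 15, 18, 112], [397.0, 369.0])]
[[469, 189], [461, 227], [527, 231], [537, 193]]
side [([373, 124, 87, 44, 697], [415.0, 149.0]), ([335, 167, 10, 11, 41], [340.0, 173.0]), ([334, 259, 6, 13, 56], [336.0, 264.0]), ([353, 261, 25, 18, 249], [365.0, 270.0])]
[[373, 124], [373, 130], [389, 145], [400, 143], [429, 167], [455, 158], [459, 151], [432, 160], [400, 135], [390, 139]]
```

```bash
python3 - <<'E'
from h import *
from fit import W,post
d=grab('wrist');s=grab('side');t=grab('top')
print([atz(d,u,.006).round(3).tolist() for u in((469,189),(461,227),(527,231),(537,193),(498,210))])
print(atz(s,(365,270),.006))
p=np.load('p.npy')
for th in(1.7,1.8,1.9): print(th,proj(s,W(p,post(th,30))),proj(d,W(p,post(th,37))))
a=cv2.resize(s['frame'][180:420,240:560],(400,300));b=cv2.resize(t['frame'][20:320,300:500],(400,600))
o=np.zeros((600,800,3),np.uint8);o[:300,:400]=a;o[:,400:]=b;o[300:,:400]=cv2.resize(d['frame'],(400,300));cv2.imwrite('pics/v11.png',o)
E
```

```text
[[0.659, 0.164, 0.006], [0.659, 0.131, 0.006], [0.718, 0.131, 0.006], [0.717, 0.164, 0.006], [0.687, 0.148, 0.006]]
[0.68194148 0.14968101 0.006     ]
1.7 [[335.06261327 259.9346817 ]] [[424.19174446 384.75909885]]
1.8 [[335.86110411 261.86751861]] [[420.91512534 392.72857525]]
1.9 [[336.42109451 263.85326274]] [[416.74241554 400.36648588]]
```

View pics/v11.png

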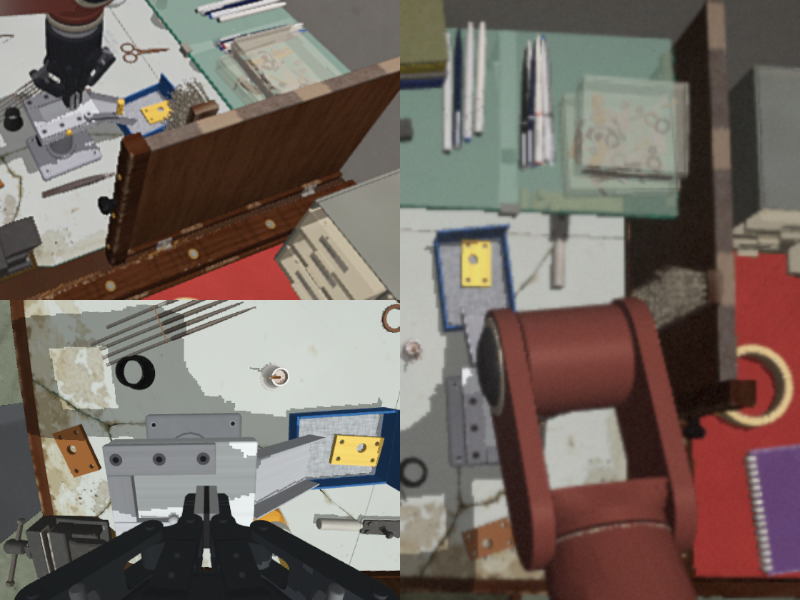

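The blank lies flat inside the blue tray: the wrist picture puts it at world (0.687,0.148), the side picture agrees. I'll check the clearance to the upright board before going round to close the stop.

```bash
python3 - <<'E'
from h import *
import pickle
D=pickle.load(open('d0.pkl','rb'));s,t=D['side'],D['top']
print('board end',tri([(s,(344,292)),(t,(462,212))]))
for z in(.2,.25,.3,.4,.5): print(z,'board line far',atz(t,(456,30),z)[:2].round(3),'end',atz(t,(460,212),z)[:2].round(3),'arm right',atz(t,(447,280),z)[:2].round(3),'arm left',atz(t,(340,180),z)[:2].round(3))
print(manip.state()['joint_pos'],atz(t,(178,186),.17))
E
```

```text
board end [ 0.51360418 -0.03635007  0.26638639]
0.2 board line far [ 0.904 -0.067] end [ 0.526 -0.062] arm right [ 0.394 -0.034] arm left [0.581 0.173]
0.25 board line far [ 0.876 -0.045] end [ 0.519 -0.041] arm right [ 0.395 -0.015] arm left [0.571 0.181]
0.3 board line far [ 0.848 -0.023] end [ 0.512 -0.019] arm right [0.396 0.005] arm left [0.561 0.189]
0.4 board line far [0.791 0.02 ] end [0.499 0.023] arm right [0.398 0.045] arm left [0.542 0.205]
0.5 board line far [0.735 0.063] end [0.486 0.066] arm right [0.399 0.084] arm left [0.522 0.221]
[ 1.23137548e-01 -6.69804056e-02  1.93214954e+00  1.96161286e-07
  1.27645242e+00  7.06072638e-02] [0.56432973 0.48814778 0.17      ]
```

Clear: the board is at y ≈ −0.036, top z ≈ 0.27. Now moving to the outer side of the post.

```bash
python3 -m pendant '[[[0,0,0,0,0,0.17,0],[0,0,0,0,0,0.17,0],[0,0,0.0446,0.0574,-0.0444,0,0],[0,0,0.0446,0.0574,-0.0444,0,0],[0,0,0.0446,0.0574,-0.0444,0,0],[0,0,0.0446,0.0574,-0.0444,0,0],[0,0,0.0446,0.0574,-0.0444,0,0],[0,0,0,0,0,0,0]]]'
python3 - <<'E'
from h import *
from fit import W,post
p=np.load('p.npy');prev=None;u=np.array([.643,-.766])*16
for th in np.arange(1.9,-.11,-.2):
    t=post(th,14);w=W(p,(t[0]+u[0],t[1]+u[1],14));print(round(th,2),w.round(4),None if prev is None else ((w-prev)/.5).round(4));prev=w
E
```

```text
time: 19.1
tool_pos: [0.5864, 0.0824, 0.2003]
tool_rot: [-0.0, 0.93, 0.366, -0.0]
contact_force: [-0.4, 0.2, -0.4]
gripper_width: 0.001
1.9 [0.5851 0.0841 0.1244] None
1.7 [0.5867 0.0931 0.1244] [0.0032 0.0181 0.    ]
1.5 [0.5865 0.1023 0.1244] [-0.0005  0.0184  0.    ]
1.3 [0.5844 0.1113 0.1244] [-0.0041  0.0179  0.    ]
1.1 [0.5806 0.1196 0.1244] [-0.0076  0.0167  0.    ]
0.9 [0.5753 0.1271 0.1244] [-0.0107  0.0149  0.    ]
0.7 [0.5685 0.1333 0.1244] [-0.0135  0.0125  0.    ]
0.5 [0.5607 0.1381 0.1244] [-0.0157  0.0095  0.    ]
0.3 [0.552  0.1412 0.1244] [-0.0173  0.0062  0.    ]
0.1 [0.543  0.1425 0.1244] [-0.0182  0.0027  0.    ]
-0.1 [0.5338 0.142  0.1244] [-0.0183 -0.001   0.    ]
```

```bash
python3 -m pendant '[[[0,0,0,0.007,-0.01,-0.05,0],[0,0,0,0,0,-0.15,0],[0,0,0,0,0,-0.09,0],[0,0,0,0,0,0,0]]]' | grep -E 'pos|force'
python3 -m pendant '[[[0,0,0,-0.006,0.008,-0.004,0],[0,0,0,-0.006,0.008,0,0],[0,0,0,0.003,0.018,0,0],[0,0,0,0.003,0.018,0,0],[0,0,0,0,0.018,0,0],[0,0,0,-0.001,0.018,0,0],[0,0,0,-0.004,0.018,0,0],[0,0,0,-0.004,0.018,0,0],[0,0,0,-0.008,0.017,0,0],[0,0,0,-0.008,0.017,0,0]]]' | grep -E 'pos|force'
```

```text
tool_pos: [0.585, 0.0808, 0.1245]
contact_force: [0.7, 0.6, 0.2]
tool_pos: [0.5795, 0.1203, 0.1266]
contact_force: [3.2, -1.4, 0.9]
```

```bash
python3 -m pendant '[[[0,0,0,-0.011,0.015,0,0],[0,0,0,-0.011,0.015,0,0],[0,0,0,-0.0135,0.0125,0,0],[0,0,0,-0.0135,0.0125,0,0],[0,0,0,-0.016,0.0095,0,0],[0,0,0,-0.016,0.0095,0,0],[0,0,0,-0.017,0.006,0,0],[0,0,0,-0.017,0.006,0,0],[0,0,0,0,0,0,0]]]' | grep -E 'pos|force'
python3 -m pendant '[[[0,0,0,-0.018,0.003,0,0],[0,0,0,-0.01,0.001,0,0],[0,0,0,0,0,0,0]]]' | grep -E 'pos|force'
```

```text
tool_pos: [0.5505, 0.1417, 0.1268]
contact_force: [-0.5, 0.0, 1.2]
tool_pos: [0.5439, 0.1425, 0.1269]
contact_force: [0.9, -0.7, -0.5]
```

```bash
python3 -m pendant '[[[0,0,0,-0.01,0,0,0],[0,0,0,-0.006,0,0,0],[0,0,0,0,0,0,0]]]' | grep -E 'pos|force'
python3 -m pendant '[[[0,0,0,-0.005,0,0,0],[0,0,0,0,0,0,0]]]' | grep -E 'pos|force'
```

```text
tool_pos: [0.5401, 0.1424, 0.127]
contact_force: [0.8, -0.7, 0.7]
tool_pos: [0.5389, 0.1425, 0.127]
contact_force: [1.3, -1.0, 0.9]
```

```bash
python3 -m pendant '[[[0,0,0,-0.003,0,0,0],[0,0,0,0,0,0,0]]]' | grep -E 'pos|force'
```

```text
tool_pos: [0.5382, 0.1424, 0.1269]
contact_force: [1.9, -1.2, 0.5]
```

```bash
python3 -m pendant '[[[0,0,0,-0.003,0,0,0],[0,0,0,0,0,0,0]]]' | grep -E 'pos|force'
python3 -m pendant '[[[0,0,0,-0.003,0,0,0],[0,0,0,0,0,0,0]]]' | grep -E 'pos|force'
```

```text
tool_pos: [0.5374, 0.1424, 0.127]
contact_force: [2.3, -1.0, 0.7]
tool_pos: [0.5366, 0.1424, 0.1269]
contact_force: [1.9, -0.4, 0.2]
```

```bash
python3 -m pendant '[[[0,0,0,0.025,-0.025,0,0],[0,0,0,0,0,0.2,0],[0,0,0,0,0,0.2,0],[0,0,0,-0.15,0.02,0,0],[0,0,0,-0.15,0.02,0,0],[0,0,0,-0.15,0.02,0,0],[0,0,0,-0.1,0.02,0,0],[0,0,0,0,0,0,0],[0,0,0,0,0,0,0]]]'
python3 - <<'E'
from h import *
from fit import W,post
p=np.load('p.npy');s=grab('side');w=grab('wrist');t=grab('top')
for d,n in((s,'s'),(w,'w')):
  h=cv2.cvtColor(d['frame'],cv2.COLOR_BGR2HSV);m=cv2.inRange(h,(20,110,60),(32,255,255));k,l,st,c=cv2.connectedComponentsWithStats(m)
  print(n,[(st[i].tolist(),c[i].round(1).tolist()) for i in range(1,k) if st[i,4]>15])
  for th in(-.1,-.05,0,.05): print(th,proj(d,[W(p,post(th,37)),W(p,post(th,23))]).round(1).tolist())
o=np.zeros((600,800,3),np.uint8);o[:300,:400]=cv2.resize(s['frame'][215:335,225:385],(400,300),interpolation=2);o[300:,:400]=cv2.resize(w['frame'],(400,300));o[:,400:]=cv2.resize(t['frame'][120:300,280:400],(400,600),interpolation=2);cv2.imwrite('pics/v12.png',o)
E
```

```text
time: 24.85
tool_pos: [0.4059, 0.156, 0.227]
tool_rot: [0.0, 0.93, 0.368, 0.0]
contact_force: [-0.3, -0.5, 0.0]
gripper_width: -0.0
s [([373, 124, 87, 44, 695], [414.6, 149.0]), ([317, 159, 28, 20, 420], [330.3, 168.5]), ([298, 244, 5, 12, 39], [299.9, 248.9]), ([353, 261, 24, 18, 250], [364.8, 269.5])]
-0.1 [[298.4, 246.0], [298.2, 250.8]]
-0.05 [[299.5, 245.6], [299.3, 250.4]]
0 [[300.6, 245.2], [300.4, 250.0]]
0.05 [[301.7, 244.9], [301.5, 249.7]]
w [([120, 296, 9, 8, 22], [124.7, 299.2]), ([383, 299, 20, 26, 270], [391.9, 310.7]), ([416, 309, 46, 38, 909], [438.1, 328.1])]
-0.1 [[393.4, 317.9], [388.4, 308.0]]
-0.05 [[395.5, 319.3], [390.4, 309.4]]
0 [[397.5, 320.8], [392.3, 310.8]]
0.05 [[399.4, 322.4], [394.2, 312.3]]
```

View pics/v12.png

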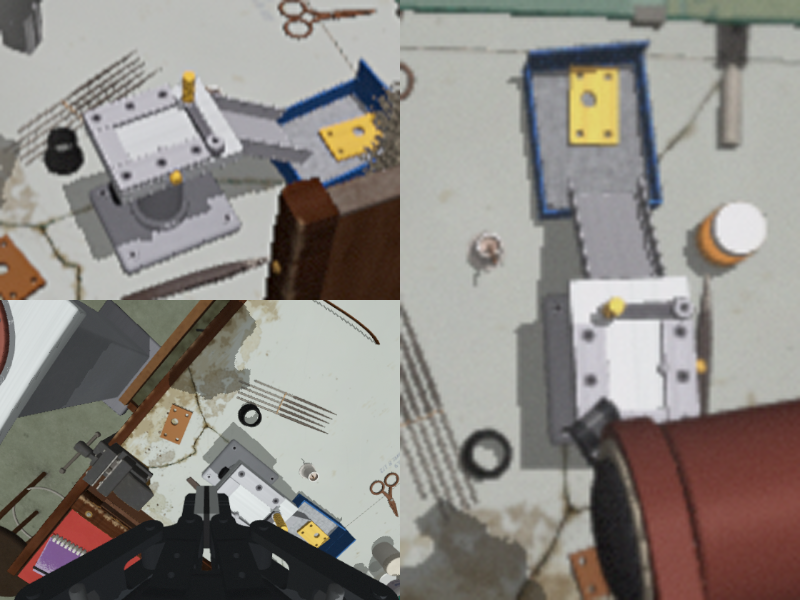

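The stop is closed (angle about 0, within 0.05), the blank lies in the tray, the surrounding things are where they were, and the arm is clear. Handing in.

```bash
python3 -c "
from plant import manip
print(manip.job_done(), manip.state()['time'])"
```

```text
the job is handed in; nothing more can be done
the job is handed in; nothing more can be done
```

The brass blank is in the blue catch tray, the stop is closed again, and the job was handed in at about 25 s of the 64 s allowed.

- **Stop opened:** I pushed the post with the shut fingertip until it met its end stop. The force rose to about 7 N with almost no further motion, close to the 1.9 position.
- **Blank drawn:** I felt for the blank's top and found it at z ≈ 0.1186 m. I then drew it about 42 mm along the nest; the presses I read were 12.3 to 15.3 N. The wrist pictures showed no slip, even at the two readings (12.3 and 13.2 N) at or near the 13 N slip limit.
- **Blank over the ledge:** I pushed it on from behind its back edge with about 1 N. It hung slightly askew on the ledge against the fingertip until I drew the finger back, then fell down the chute and lies flat in the tray.
- **Stop closed:** I pushed the post back from its outer side. I did not feel a closed end stop; the side and wrist pictures put the angle between about -0.05 and 0. It started at about 0.03.
- **Surroundings:** in the last pictures the cup, jar, loupe and tweezers looked undisturbed; I compared them by eye, not by measurement. The arm touched nothing.

Forces were read only at the end of each move, so a short peak between readings would not have shown. All the readings stayed below 16 N.

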